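Plug the handle into the skewer warmer and hold its lid open

TASK

Take the wooden lifting handle out of its green holder and push it fully home into the brass socket tube on the skewer warmer's closed lid. Then, holding only the handle, swing the lid up to 40 degrees from shut (within 7) so a guest can reach the skewers; finish while still holding it there, steady and with the handle still deep in its socket: the lid falls shut if let go. Leave everything else on the tray where it stands.

Things in the scene. Friction and masses are not known exactly. Their poses are not given: they have to be found in the camera images.
- handle: Loose lifting handle (60 g), upright in a green holder. Origin: centre of the shank's lower end, 12 mm above the tray at the start; z up along it. Steel shank: 16 mm diameter, 48 mm long, end chamfered 4 mm; collar 28 mm across, z = 48 to 52 mm, rests on the holder; light wooden grip 22 x 22 mm square, faces along own x and y, z = 52 to 112 mm. Pulls straight up.
- warmer: Skewer warmer, fixed: open steel case 170 (x) x 200 (y) x 66 mm high, with a flat hinged lid 174 x 206 x 5 mm. Origin: centre of its underside; z up; x points from the hinge side (nearer the robot) to the opening side; yaw varies. With the lid shut its top is 71 mm and the brass socket's top 121 mm above the tray.
- socket_mouth (a point): Centre of the mouth of the brass socket on the lid; turns with the lid. Block 36 x 36 x 50 mm, round bore 17.5 mm wide, 50 mm deep, chamfered 2 mm. z points out of the bore, square to the lid (up when shut); x away from the hinge. Handle home: collar rests on the mouth, handle's origin 48 mm below it. It is 100 mm from the hinge line along the lid, 55 mm above it.
- lid_hinge (a point): Middle of the hinge line of the lid, on the near rim of the case, 66 mm above the tray. Its frame turns with the lid: y along the hinge line, x from the hinge along the lid, z up when shut.
- lid (a joint): Lid angle, rad: 0 shut, grows as the far edge rises and the lid swings towards the robot (40 degrees = 0.70; stop at 1.2). No spring; the lid (220 g) falls shut from any angle. The handle in the socket tips with the lid, its top leaning to the hinge side; play lets the lid sag about 3 degrees behind the handle.
- holder_a: Jade-green square plastic holder that holds the lifting handle, fixed, 46 x 46 x 60 mm (54 mm foot), bore 19 mm. Origin: centre of its underside.
- holder_b: The other jade-green holder, same form, fixed; holds the black-gripped brush.
- brush: Black-gripped serving-tool stub, same form as the handle, standing in the other holder; leave it alone.
- bowl: Matte black ceramic bowl, 124 mm across, 55 mm high; bystander. Origin: centre of the underside.
- canister: Closed tin sesame canister, 72 mm across, 103 mm high; bystander. Origin: centre of the underside.
- fork: Stainless serving fork, 200 mm long, lying flat, 4 mm thick; bystander. Origin near its middle, x along it.
- cup: Grey tea cup, 68 mm across, 70 mm high; bystander. Origin: centre of the underside.
- dish: Small blue sauce dish, 90 mm across, 18 mm high; bystander. Origin: centre of the underside.
Things that resemble listed ones, but are neither listed nor needed, are in the scene too. Leave any red look-alike of the handle alone.

How it is judged:
By the outcome, as a careful person would: the job done as asked, in the order asked, and still so for the second after the job is handed in, while the arm keeps its last pose, push and grip.
It also fails if it takes over 48 s, if anything falls off the work surface, if the arm or the gripper's body presses on something with over 40 N, if the wrist force passes 120 N, or if a joint passes its speed limit or range.

ROBOT

A 6-joint arm with a two-finger parallel gripper is mounted at the origin on the work surface. World frame = base frame: x ahead of the robot, y to its left, z up, the work surface at z = 0. Lengths are in m, angles in rad, forces in N, time in s.
With the tool pointing down it reaches from about 0.25 to 0.775 m from the base axis. Payload 4 kg.
Tool frame: the origin (TCP) lies between the finger pads; the fingertips stand 8 mm ahead of it and the grasp point (between the pads) lies 11 mm behind it (tip_reach is the z of the fingertips in the tool frame, in m); z points along the fingers, y is the line along which they close (so a half turn about z gives the same grasp; the last joint's range is limited). The gripper opens to 94 mm and grips with 3 to 60 N. Pads are 16 mm wide; open, the fingers measure 119 mm over their backs; the gripper's body (75 mm by 177 mm) begins 78 mm behind the grasp point.
Start: joints at [-1.404, 0.087, 1.371, -0, 1.684, -0.103], TCP at [0.147, -0.53, 0.214] pointing down, gripper open.
Joint ranges: [-3.1, 3.1], [-0.76, 2.03], [0.27, 2.55], [-1.08, 4.22], [0.17, 2.65], [-2.57, 2.57]. Speed limits (rad/s): [2.79, 2.79, 3.14, 3.14, 3.14, 3.14].

INTERFACE

Orientations are given as a 3x3 rotation matrix whose columns are the frame's x, y, z axes.
In Python, from cell import * gives the robot as it stands. The module is installed in compiled form; this text tells all that it offers.
- The arm moves only by the shell command python3 -m handwheel 'ROWS' [OPENING] [FORCE]. ROWS is JSON, a list that holds one entry, the list of rows, each a list of 6 numbers: the shift along the tool's x, y, z in cm, then the turn, a rotation vector about the tool's x, y, z in rad. In form: [[[tx, ty, tz, ax, ay, az], ...]]. A call has 1 to 5 rows; each row shifts and turns the commanded pose from where the row before left it, along the tool's axes as they then stand; what a row does not reach is not made up. A row lasts 1/10 s, in which the tool goes at most 50 mm and 8.59 degrees, less where a joint would pass 70% of its speed; a pose out of reach is approached as far as the arm can. A call is refused whole if a number of a shift passes 5 or a number of a turn 0.15, either way. A call with a gripper value outside its range is refused whole. OPENING is the opening, from 0 (shut) to 1 (fully open), set as the call begins (- or left out, the last holds). The fingers move at their own pace and stop on an object; FORCE is the grip in N (left out, the last holds). Time passes only in rows, so rows that do not move let the fingers close. It gives the time, the measured TCP pose, the force, the opening and the grip force at its end, in the units of the state.
- get_obs(): the state, without advancing time (a new reading comes with each control period).
- snapshot(name): name is "side" or "top" or "wrist"; returns a dict with "image" (400x640x3 uint8, red, green, blue), "intrinsics" (3x3 intrinsics, pixels), "extrinsics" (4x4, takes a point from camera to world coordinates); the wrist camera has in their place "hand_eye" (4x4, takes a point from camera to tool coordinates, whose origin is the TCP and whose axes are the flange's). Camera axes: x right, y down, z forward; pixel columns grow to the right and rows downward; lengths in m; the calibration is good to about 2 mm. A picture is of the moment at which its call begins: read the wrist's pose just before it. There is no depth.
- job_done(): hands the job in; it is judged then, once.
The state is a dict: "t": time; "joint_positions": joint angles; "qd": joint speeds; "joint_torque": joint torques, N m; "eef_pos": TCP position; "tool_rot": TCP orientation; "wrist_force": force on the tool from outside, world axes, zero at the start; "ft_torque": the same for the moment, N m; "opening": opening from 0.0 (shut) to 1.0 (fully open); "finger_force": force on a finger pad.
Only numpy, scipy, OpenCV 4.12 (cv2) and the standard library are available. Lean on these libraries where they do the work, as an engineer would, in place of code of your own. Each camera call takes 0.05 s, during which the arm holds its last target. There are 200 camera calls.

## Working session

There is one attempt and no reset: what is moved stays moved. The work goes in short steps, Python scripts to look and compute and a shell command to move; the robot and the scene stay as the last step left them, time stands still between calls to the robot, and variables do not carry over. Pictures are saved under pics/ and viewed, at most 10 in all, crops included, and the job is handed in when it is done.

```bash
mkdir -p pics
cat > h.py <<'E'
from cell import *
import numpy as np, cv2
def snap(n,f):
    o=get_obs(); s=snapshot(n); cv2.imwrite('pics/'+f,s['image'][:,:,::-1]); 
    if n=='wrist':
        T=np.eye(4);T[:3,:3]=o['tool_rot'];T[:3,3]=o['eef_pos'];E=T@np.array(s['hand_eye'])
    else: E=np.array(s['extrinsics'])
    np.savez('pics/'+f[:-4]+'.npz',K=s['intrinsics'],E=E); return s
def ray(f,u,v):
    d=np.load('pics/'+f+'.npz');K,E=d['K'],d['E']
    r=E[:3,:3]@np.linalg.inv(K)@[u,v,1]; return E[:3,3],r
def onz(f,u,v,z):
    c,r=ray(f,u,v); return c+r*(z-c[2])/r[2]
def proj(f,p):
    d=np.load('pics/'+f+'.npz');K,E=d['K'],d['E']
    q=K@(E[:3,:3].T@(np.array(p)-E[:3,3])); return q[:2]/q[2]
E
python3 - <<'E'
from h import *
snap('top','top0.png');snap('side','side0.png')
o=get_obs()
print({k:np.round(v,3).tolist() for k,v in o.items()})
for f in('top0','side0'):
    d=np.load('pics/'+f+'.npz');print(d['K'].round(1).tolist(),d['E'].round(3).tolist())
E
```

```text
{'t': 0.1, 'joint_positions': [-1.404, 0.088, 1.372, -0.0, 1.684, -0.103], 'qd': [0.001, -0.0, -0.004, 0.0, -0.0, -0.001], 'joint_torque': [0.002, -34.125, -30.33, 0.072, 0.03, -0.0], 'eef_pos': [0.146, -0.53, 0.212], 'tool_rot': [[0.964, 0.267, -0.0], [0.267, -0.964, 0.002], [0.0, -0.002, -1.0]], 'wrist_force': [0.239, -0.202, -0.106], 'ft_torque': [0.019, -0.027, 0.027], 'finger_force': 0.0, 'opening': 0.999}
[[481.7, 0.0, 316.1], [0.0, 481.7, 196.9], [0.0, 0.0, 1.0]] [[-0.024, -0.983, 0.182, 0.28], [-1.0, 0.026, 0.009, 0.058], [-0.014, -0.182, -0.983, 1.655], [0.0, 0.0, 0.0, 1.0]]
[[394.7, 0.0, 324.4], [0.0, 394.7, 204.1], [0.0, 0.0, 1.0]] [[-0.994, -0.08, 0.08, 0.442], [-0.113, 0.691, -0.714, 0.934], [0.002, -0.718, -0.696, 0.93], [0.0, 0.0, 0.0, 1.0]]
```

View pics/top0.png

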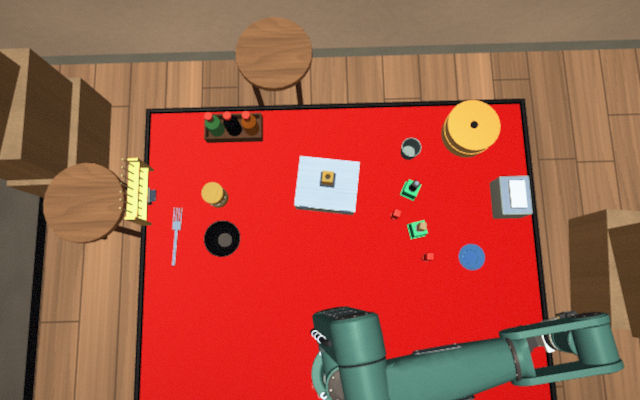

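View pics/side0.png

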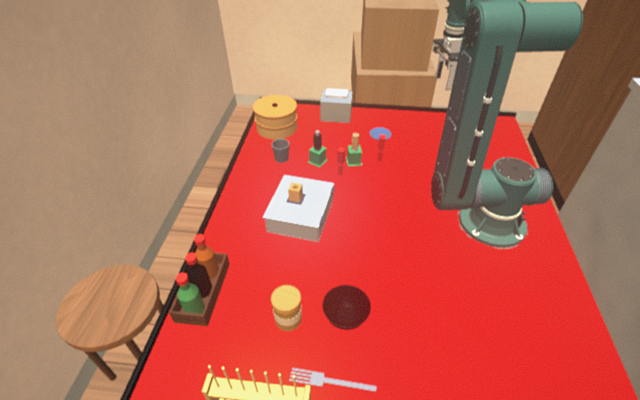

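Both views show the handle's holder at about top (418,230) and the brush at (411,188), with red look-alikes at (396,213) and (429,257). The socket is at top (328,178). I'll enlarge these.

Run:
```python
import cv2,numpy as np
t=cv2.imread('pics/top0.png');s=cv2.imread('pics/side0.png')
a=cv2.resize(t[165:275,385:445],None,fx=5,fy=5,interpolation=cv2.INTER_CUBIC)  #300x550
b=cv2.resize(t[145:225,285:370],None,fx=5,fy=5,interpolation=cv2.INTER_CUBIC)  #425x400
W=np.zeros((550,730,3),np.uint8);W[:550,:300]=a;W[:400,305:730]=b
cv2.imwrite('pics/c1.png',W)
a=cv2.resize(s[120:170,300:400],None,fx=5,fy=5,interpolation=cv2.INTER_CUBIC) #500x250
b=cv2.resize(s[170:245,255:345],None,fx=4,fy=4,interpolation=cv2.INTER_CUBIC) #360x300
W=np.zeros((560,500,3),np.uint8);W[:250]=a;W[255:555,:360]=b
cv2.imwrite('pics/c2.png',W)
```

```text
(no output)
```

View pics/c1.png

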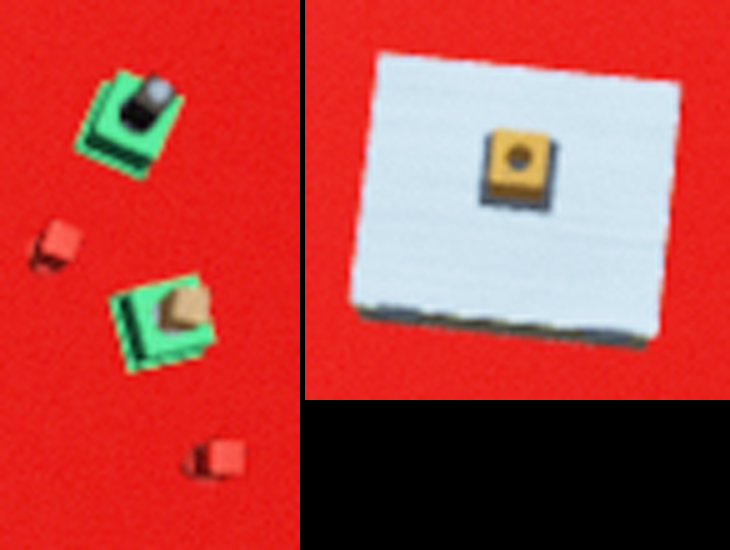

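View pics/c2.png

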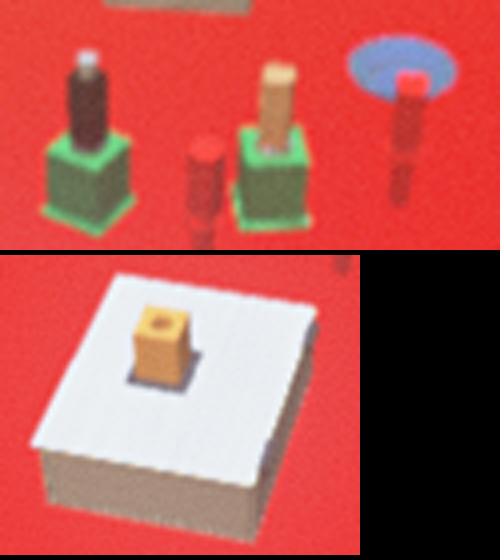

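Run:
```python
from h import *
T=lambda x,y:(385+x/5-.4,165+y/5-.4)
L=lambda x,y:(285+(x-305)/5-.4,145+y/5-.4)
S=lambda x,y:(300+x/5-.4,120+y/5-.4)
Q=lambda x,y:(255+x/4-.4,170+(y-255)/4-.4)
def tri(a,b):
    A=[];B=[]
    for f,p in (('top0',a),('side0',b)):
        c,r=ray(f,*p);r/=np.linalg.norm(r);P=np.eye(3)-np.outer(r,r);A.append(P);B.append(P@c)
    return np.linalg.solve(sum(A),sum(B)).round(4)
print('handle',onz('top0',*T(193,300),.124),onz('side0',*S(279,74),.124),tri(T(193,300),S(279,74)))
print('sock',onz('top0',*L(519,157),.121),onz('side0',*Q(162,323),.121),tri(L(519,157),Q(162,323)))
c=[onz('top0',*L(*p),.071)[:2] for p in((380,52),(680,82),(658,338),(352,303))]
for p in c:print(p)
print('ctr',np.mean(c,0)); e=c[0]-c[1];print('yaw from y edges',np.degrees(np.arctan2(-e[0],e[1])));e=c[2]-c[3];e=-e;print(np.degrees(np.arctan2(-e[0],e[1])))
e=c[0]-c[3];print(np.degrees(np.arctan2(e[1],e[0])));e=c[1]-c[2];print(np.degrees(np.arctan2(e[1],e[0])))
for n,p in dict(red1=(62,240),red2=(228,457)).items():print(n,onz('top0',*T(*p),.1))
print('brush',onz('top0',*T(160,90),.124))
h=[onz('top0',*T(*p),.06)[:2] for p in((120,293),(195,275),(213,340),(140,360))];print(h)
o=get_obs();print(o['eef_pos'],o['tool_rot'])
```

```text
handle [ 0.46493741 -0.26701284  0.124     ] [ 0.4642575 -0.263855   0.124    ] [ 0.4648 -0.2675  0.1217]
sock [0.6327158  0.03371273 0.121     ] [0.63321254 0.03669234 0.121     ] [0.6336 0.0337 0.1182]
[0.71994473 0.12531087]
[ 0.69329692 -0.07754034]
[ 0.51850796 -0.05586366]
[0.54742086 0.14707695]
ctr [0.61979262 0.03474595]
yaw from y edges -7.483880018783831
-8.108348450712896
-7.190599231304775
-7.069517146802197
red1 [ 0.50928191 -0.18962241  0.1       ]
red2 [ 0.3662899  -0.28793561  0.1       ]
brush [ 0.60226    -0.25450304  0.124     ]
[array([ 0.47858118, -0.23252909]), array([ 0.48934504, -0.28301583]), array([ 0.4456962, -0.2920998]), array([ 0.43366946, -0.24309648])]
[ 0.14649396 -0.52964691  0.21243675] [[ 9.63823654e-01  2.66540483e-01 -3.67804352e-04]
 [ 2.66540690e-01 -9.63821751e-01  1.92175754e-03]
 [ 1.57728349e-04 -1.95027020e-03 -9.99998086e-01]]
```

```bash
python3 -m handwheel '[[[3.5,-1.6,-0.6,0,0,0],[3.5,-1.6,-0.6,0,0,0],[3.5,-1.6,-0.6,0,0,0],[3.5,-1.6,-0.6,0,0,0],[3.5,-1.6,-0.6,0,0,0]]]'
python3 -m handwheel '[[[3.5,-1.6,-0.6,0,0,0],[3.5,-1.6,-0.6,0,0,0],[3.5,-1.6,-0.6,0,0,0],[3.5,-1.6,0,0,0,0],[0,0,0,0,0,0]]]'
python3 - <<'E'
from h import *
s=snap('wrist','w1.png');print(np.array(s['hand_eye']).round(3).tolist(),s['intrinsics'])
o=get_obs();print(o['t'],o['eef_pos'],o['joint_positions'])
for p in ((.4648,-.267,.124),):print(proj('w1',p))
E
```

```text
t: 0.6
eef_pos: [0.2948, -0.405, 0.2432]
tool_rot: [[0.964, 0.266, -0.0], [0.266, -0.964, 0.001], [-0.0, -0.001, -1.0]]
wrist_force: [0.1, 0.1, -0.4]
opening: 0.999
finger_force: 0.0
t: 1.1
eef_pos: [0.4144, -0.3044, 0.2611]
tool_rot: [[0.962, 0.273, 0.001], [0.273, -0.962, 0.002], [0.001, -0.001, -1.0]]
wrist_force: [0.1, -0.1, 1.0]
opening: 1.0
finger_force: 0.0
[[-0.0, -0.968, -0.252, 0.073], [1.0, -0.0, 0.001, -0.002], [-0.001, -0.252, 0.968, -0.172], [0.0, 0.0, 0.0, 1.0]] [[333.12183302   0.         320.67128367]
 [  0.         333.12183302 197.52348039]
 [  0.           0.           1.        ]]
1.15 [ 0.41280974 -0.30588827  0.26084782] [-7.47965290e-01  2.76575766e-03  1.36551596e+00 -1.99288514e-04
  1.77451426e+00  5.48971659e-01]
[297.88854837 127.30710975]
```

View pics/w1.png

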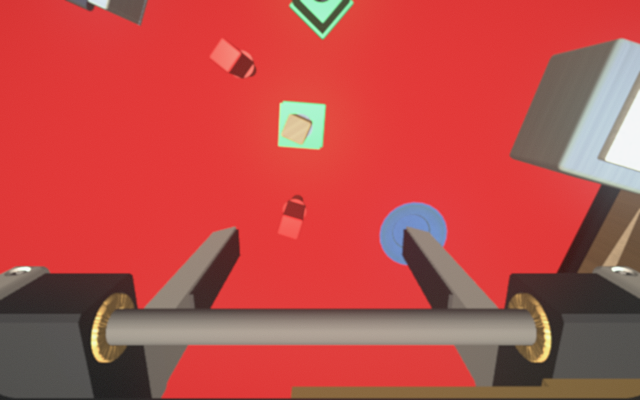

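The wrist view agrees with the estimate: the handle top is at about (298,127). The handle seems turned relative to its holder, so I'll enlarge it for yaw.

Run:
```python
import cv2
t=cv2.imread('pics/w1.png');cv2.imwrite('pics/c3.png',cv2.resize(t[92:162,262:342],None,fx=8,fy=8,interpolation=cv2.INTER_CUBIC))
```

```text
(no output)
```

View pics/c3.png

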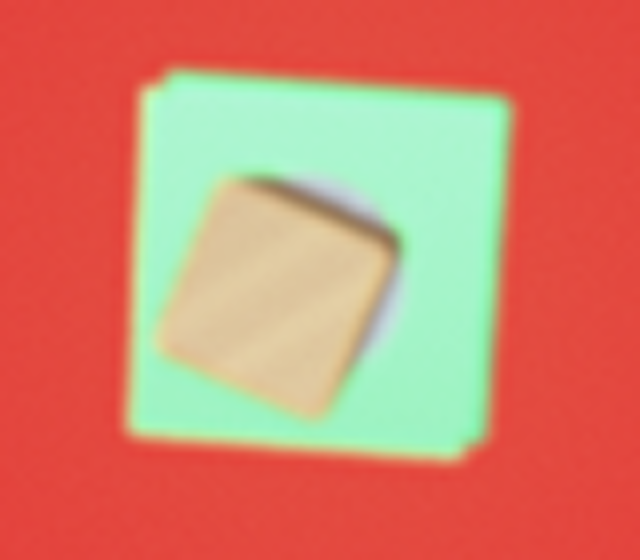

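```bash
cat >> h.py <<'E'
def plan(pos,R,n):
    from scipy.spatial.transform import Rotation as Ro
    o=get_obs();T=o['tool_rot'];d=np.array(T).T@(np.array(pos)-o['eef_pos'])
    rv=Ro.from_matrix(np.array(T).T@R).as_rotvec()
    print('tool shift cm',(d*100).round(2),'rotvec',rv.round(3),'per row/',n,(d*100/n).round(2),(rv/n).round(3))
def down(yaw):
    a=np.radians(yaw);return np.array([[np.cos(a),np.sin(a),0],[np.sin(a),-np.cos(a),0],[0,0,-1.]])
E
python3 - <<'E'
from h import *
W=lambda x,y:(262+x/8-.44,92+y/8-.44)
c=[onz('w1',*W(*p),.124)[:2] for p in((225,177),(398,245),(325,418),(155,348))]
m=np.mean(c,0);print('ctr',m)
for i in range(4):
    e=c[(i+1)%4]-c[i];print(np.degrees(np.arctan2(e[1],e[0])),np.linalg.norm(e))
for y in(-4,-7,-9,-96):print(y);plan([*m,.25],down(y),4)
E
```

```text
ctr [ 0.46306832 -0.26570906]
-95.22794557703675 0.020764923375369067
172.08449660247078 0.021179403853674273
83.48606575690097 0.02085192223904596
-8.202038685071068 0.02071603410972839
-4
tool shift cm [ 5.93 -2.51  1.08] rotvec [-0.001  0.001  0.344] per row/ 4 [ 1.48 -0.63  0.27] [-0.     0.     0.086]
-7
tool shift cm [ 5.93 -2.51  1.08] rotvec [-0.001  0.001  0.396] per row/ 4 [ 1.48 -0.63  0.27] [-0.     0.     0.099]
-9
tool shift cm [ 5.93 -2.51  1.08] rotvec [-0.001  0.001  0.431] per row/ 4 [ 1.48 -0.63  0.27] [-0.     0.     0.108]
-96
tool shift cm [ 5.93 -2.51  1.08] rotvec [0.000e+00 1.000e-03 1.949e+00] per row/ 4 [ 1.48 -0.63  0.27] [0.    0.    0.487]
```

```bash
python3 -m handwheel '[[[3,-1.25,1,0,0,0],[3,-1.25,2,0,0,0],[0,0,1,0,0,0.13],[0,0,1,0,0,0.13],[0,0,1,0,0,0.14]]]' 0.6 10
python3 - <<'E'
from h import *
o=get_obs();print(o['opening'],o['joint_positions']);plan([.4635,-.266,.086],down(-7),5)
E
```

```text
t: 1.65
eef_pos: [0.4619, -0.2681, 0.2003]
tool_rot: [[0.991, -0.137, -0.002], [-0.137, -0.991, 0.0], [-0.002, 0.0, -1.0]]
wrist_force: [-0.4, 0.2, -0.9]
opening: 0.619
finger_force: 0.0
0.6189205450619689 [-6.31516945e-01  5.59693674e-02  1.42994109e+00 -9.20317854e-04
  1.65716769e+00  1.07624751e+00]
tool shift cm [ 0.15 -0.23 11.43] rotvec [ 0.     0.002 -0.015] per row/ 5 [ 0.03 -0.05  2.29] [ 0.     0.    -0.003]
```

```bash
python3 -m handwheel '[[[0,0,2.5,0,0,0],[0,0,0,0,0,0],[0,0,0,0,0,0]]]'
python3 - <<'E'
from h import *
plan([.4635,-.266,.086],down(-7),4)
s=snap('wrist','w2.png')
print(proj('w2',(.4635,-.266,.124)),proj('w2',(.4635+.0145,-.266,.124)))
cv2.imwrite('pics/c4.png',cv2.resize(s['image'][60:260,200:440,::-1],None,fx=3,fy=3,interpolation=cv2.INTER_CUBIC)[:600])
E
```

```text
t: 1.95
eef_pos: [0.4619, -0.2679, 0.1759]
tool_rot: [[0.991, -0.131, -0.002], [-0.131, -0.991, 0.001], [-0.002, -0.001, -1.0]]
wrist_force: [-0.3, -0.8, 1.0]
opening: 0.599
finger_force: 0.0
tool shift cm [ 0.15 -0.2   8.99] rotvec [-0.001  0.002 -0.009] per row/ 4 [ 0.04 -0.05  2.25] [-0.     0.    -0.002]
[319.62646904 215.2520628 ] [316.85974032 195.43103483]
```

View pics/c4.png

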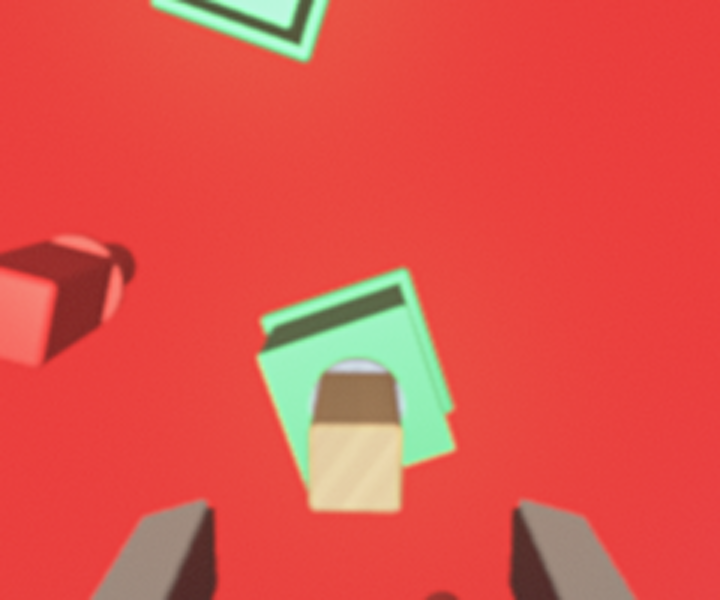

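Handle top centre is at about (318.5,215.5), predicted (319.6,215.3), and the faces are square to the fingers. I'll descend and grip.

```bash
python3 -m handwheel '[[[0.15,-0.15,2,0,0,0],[0,0,2,0,0,0],[0,0,2,0,0,0],[0,0,2,0,0,0],[0,0,1,0,0,0]]]'
python3 -m handwheel '[[[0,0,0,0,0,0],[0,0,0,0,0,0],[0,0,0,0,0,0],[0,0,0,0,0,0],[0,0,0,0,0,0]]]' 0.1 35
python3 -m handwheel '[[[0,0,0,0,0,0]]]'
```

```text
t: 2.5
eef_pos: [0.4644, -0.2662, 0.0861]
tool_rot: [[0.991, -0.13, -0.0], [-0.13, -0.991, 0.0], [-0.0, 0.0, -1.0]]
wrist_force: [-0.9, -0.5, 0.1]
opening: 0.602
finger_force: 0.0
t: 3.0
eef_pos: [0.4652, -0.2664, 0.0875]
tool_rot: [[0.992, -0.13, 0.001], [-0.13, -0.992, -0.001], [0.002, 0.001, -1.0]]
wrist_force: [-0.7, 0.2, 2.0]
opening: 0.233
finger_force: 35.0
t: 3.1
eef_pos: [0.4652, -0.2664, 0.0875]
tool_rot: [[0.992, -0.13, 0.001], [-0.13, -0.992, -0.001], [0.002, 0.001, -1.0]]
wrist_force: [-0.5, -0.1, 2.6]
opening: 0.233
finger_force: 35.0
```

```bash
python3 -m handwheel '[[[0,0,-1.5,0,0,0],[0,0,-2.5,0,0,0],[0,0,-4,0,0,0],[0,0,-4,0,0,0],[0,0,-3.5,0,0,0]]]'
python3 -m handwheel '[[[0,0,0,0,0,0],[0,0,0,0,0,0]]]'
python3 - <<'E'
from h import *
plan([.633,.0345,.2375],down(-7.3),9)
E
```

```text
t: 3.6
eef_pos: [0.4645, -0.2658, 0.2445]
tool_rot: [[0.992, -0.13, 0.001], [-0.13, -0.992, -0.001], [0.001, 0.001, -1.0]]
wrist_force: [0.6, 0.3, 0.0]
opening: 0.233
finger_force: 35.0
t: 3.8
eef_pos: [0.4648, -0.2661, 0.2426]
tool_rot: [[0.992, -0.13, 0.002], [-0.13, -0.992, -0.001], [0.002, 0.001, -1.0]]
wrist_force: [-0.4, 0.1, -0.5]
opening: 0.233
finger_force: 35.0
tool shift cm [ 12.78 -31.98   0.5 ] rotvec [ 0.001 -0.002 -0.003] per row/ 9 [ 1.42 -3.55  0.06] [ 0. -0. -0.]
```

```bash
python3 -m handwheel '[[[0.75,-3.55,0,0,0,0],[0.75,-3.55,0,0,0,0],[0.75,-3.55,0,0,0,0],[0.75,-3.55,0,0,0,0],[0.75,-3.55,0,0,0,0]]]'
python3 -m handwheel '[[[0.75,-3.55,0,0,0,0],[0.75,-3.55,0,0,0,0],[0.75,-3.55,0,0,0,0],[0.75,-3.55,0,0,0,0],[0,0,0,0,0,0]]]'
python3 -m handwheel '[[[0,0,0,0,0,0],[0,0,0,0,0,0]]]'
python3 - <<'E'
from h import *
s=snap('wrist','w3.png');p=proj('w3',(.633,.0345,.121));print(p,get_obs()['eef_pos'])
cv2.imwrite('pics/c5.png',cv2.resize(s['image'][60:260,200:440,::-1],None,fx=3,fy=3,interpolation=cv2.INTER_CUBIC))
E
```

```text
t: 4.3
eef_pos: [0.5239, -0.0931, 0.2385]
tool_rot: [[0.991, -0.13, -0.005], [-0.13, -0.992, 0.001], [-0.005, -0.001, -1.0]]
wrist_force: [-0.1, -0.1, -1.1]
opening: 0.233
finger_force: 35.0
t: 4.8
eef_pos: [0.5724, 0.0461, 0.2379]
tool_rot: [[0.992, -0.124, -0.006], [-0.124, -0.992, 0.002], [-0.006, -0.001, -1.0]]
wrist_force: [0.2, 0.1, -0.4]
opening: 0.233
finger_force: 35.0
t: 5.0
eef_pos: [0.5722, 0.0411, 0.24]
tool_rot: [[0.991, -0.131, -0.003], [-0.131, -0.991, -0.001], [-0.003, 0.001, -1.0]]
wrist_force: [-0.2, -0.6, -1.9]
opening: 0.237
finger_force: 35.0
[320.36050702 124.20406519] [0.57244158 0.04085856 0.24051239]
```

View pics/c5.png

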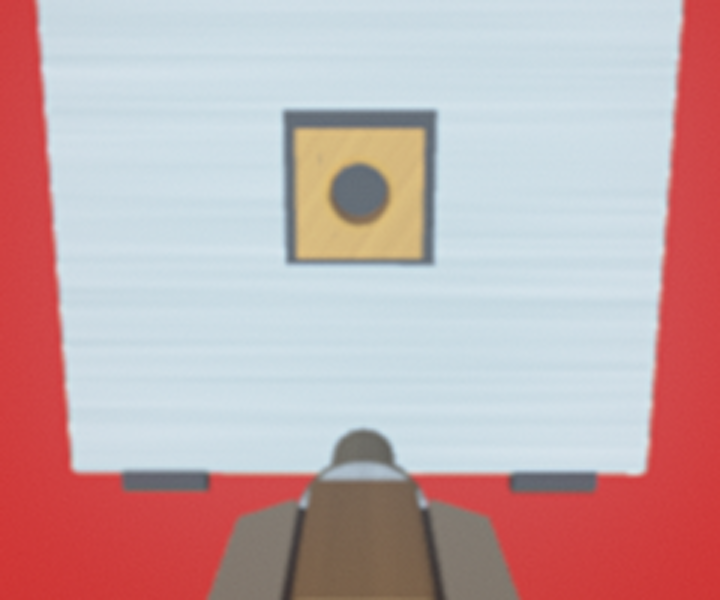

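Run:
```python
from h import *
u=lambda x,y:(200+x/3-.33,60+y/3-.33)
print('sock',onz('w3',*u(360,193.5),.121))
o=get_obs();R=np.array(o['tool_rot']);P=np.array(o['eef_pos'])
for dx in(-.003,-.0015,0,.0015,.003):
  b=P+R@np.array([dx,0,.0755])   # shank end centre
  # outline: topmost pixel of end circle r4 and shank circle r8 at 4mm up
  best=[]
  for r,h in((.004,0),(.008,.004)):
    q=[proj('w3',b+R@np.array([r*np.cos(a),r*np.sin(a),-h])) for a in np.linspace(0,6.28,73)]
    q=min(q,key=lambda t:t[1]); best.append(((q-[200,60]+.33)*3).round(1))
  print(dx,best)
plan([*onz('w3',*u(360,193.5),.121)[:2],.205],down(-7.3),3)
```

```text
sock [0.63310513 0.03507937 0.121     ]
-0.003 [array([368.8, 439.9]), array([369. , 429.1])]
-0.0015 [array([368.8, 434.3]), array([369. , 423.3])]
0 [array([368.8, 428.7]), array([369. , 417.6])]
0.0015 [array([368.9, 423. ]), array([369. , 411.8])]
0.003 [array([368.9, 417.3]), array([369., 406.])]
tool shift cm [ 6.1  -0.23  3.54] rotvec [ 0.001  0.002 -0.004] per row/ 3 [ 2.03 -0.08  1.18] [ 0.     0.001 -0.001]
```

```bash
python3 -m handwheel '[[[2.1,-0.05,1,0,0,0],[2.1,-0.05,1.2,0,0,0],[2.05,0,1.3,0,0,0],[0,0,0,0,0,0],[0,0,0,0,0,0]]]'
python3 - <<'E'
from h import *
plan([.6345,.034,.1485],down(-7.3),3)
E
```

```text
t: 5.55
eef_pos: [0.6345, 0.0338, 0.2059]
tool_rot: [[0.991, -0.132, -0.002], [-0.132, -0.991, -0.0], [-0.002, 0.0, -1.0]]
wrist_force: [0.3, 0.3, -0.4]
opening: 0.235
finger_force: 35.0
tool shift cm [ 0.01 -0.02  5.74] rotvec [ 0.     0.002 -0.005] per row/ 3 [ 0.   -0.01  1.91] [ 0.     0.001 -0.002]
```

Descend slowly, watching force.

```bash
python3 -m handwheel '[[[0,0,0.4,0,0,0],[0,0,0.4,0,0,0],[0,0,0.4,0,0,0]]]'
python3 -m handwheel '[[[0,0,0.3,0,0,0],[0,0,0.3,0,0,0],[0,0,0,0,0,0]]]'
```

```text
t: 5.85
eef_pos: [0.6349, 0.035, 0.1952]
tool_rot: [[0.992, -0.13, 0.001], [-0.13, -0.992, -0.0], [0.001, -0.0, -1.0]]
wrist_force: [-0.3, 0.3, -0.2]
opening: 0.232
finger_force: 35.0
t: 6.15
eef_pos: [0.635, 0.0347, 0.188]
tool_rot: [[0.992, -0.13, -0.0], [-0.13, -0.992, -0.001], [-0.0, 0.001, -1.0]]
wrist_force: [-0.8, -0.4, -1.9]
opening: 0.232
finger_force: 35.0
```

```bash
python3 -m handwheel '[[[0,0,0.5,0,0,0],[0,0,0.5,0,0,0],[0,0,0,0,0,0]]]'
python3 -m handwheel '[[[0,0,0.5,0,0,0],[0,0,0.5,0,0,0],[0,0,0.5,0,0,0],[0,0,0,0,0,0]]]'
```

```text
t: 6.45
eef_pos: [0.635, 0.0346, 0.1772]
tool_rot: [[0.992, -0.13, -0.001], [-0.13, -0.992, -0.001], [-0.001, 0.001, -1.0]]
wrist_force: [0.1, -1.1, -1.9]
opening: 0.23
finger_force: 35.0
t: 6.85
eef_pos: [0.635, 0.0346, 0.1622]
tool_rot: [[0.992, -0.13, -0.001], [-0.13, -0.992, -0.001], [-0.001, 0.001, -1.0]]
wrist_force: [0.1, -2.3, -2.1]
opening: 0.232
finger_force: 35.0
```

```bash
python3 -m handwheel '[[[0,0,0.4,0,0,0],[0,0,0.4,0,0,0],[0,0,0.3,0,0,0],[0,0,0,0,0,0]]]'
python3 -m handwheel '[[[0,0,0.15,0,0,0],[0,0,0.15,0,0,0],[0,0,0,0,0,0]]]'
```

```text
t: 7.25
eef_pos: [0.6351, 0.0347, 0.1517]
tool_rot: [[0.992, -0.13, -0.001], [-0.13, -0.992, -0.001], [-0.0, 0.001, -1.0]]
wrist_force: [0.3, -3.1, -2.3]
opening: 0.234
finger_force: 35.0
t: 7.55
eef_pos: [0.6352, 0.0347, 0.1495]
tool_rot: [[0.992, -0.13, 0.0], [-0.13, -0.992, -0.0], [0.0, 0.0, -1.0]]
wrist_force: [-0.5, -3.1, -1.2]
opening: 0.23
finger_force: 35.0
```

```bash
python3 -m handwheel '[[[0,0.05,0.15,0,0,0],[0,0,0,0,0,0],[0,0,0,0,0,0]]]'
python3 -m handwheel '[[[0,0,0.15,0,0,0],[0,0,0,0,0,0],[0,0,0,0,0,0]]]'
python3 -m handwheel '[[[0,0,0.15,0,0,0],[0,0,0,0,0,0],[0,0,0,0,0,0]]]'
```

```text
t: 7.85
eef_pos: [0.6353, 0.0346, 0.1485]
tool_rot: [[0.992, -0.13, 0.001], [-0.13, -0.992, 0.0], [0.001, -0.0, -1.0]]
wrist_force: [-0.6, -2.1, 3.1]
opening: 0.232
finger_force: 35.0
t: 8.15
eef_pos: [0.6353, 0.0346, 0.1485]
tool_rot: [[0.992, -0.13, 0.002], [-0.13, -0.992, 0.0], [0.002, -0.0, -1.0]]
wrist_force: [-2.1, -2.5, 8.5]
opening: 0.231
finger_force: 35.0
t: 8.45
eef_pos: [0.6353, 0.0346, 0.1484]
tool_rot: [[0.992, -0.13, 0.003], [-0.13, -0.992, 0.0], [0.003, -0.0, -1.0]]
wrist_force: [-4.7, -1.6, 11.0]
opening: 0.232
finger_force: 35.0
```

Home: the collar seats at TCP z 0.1485, exactly as predicted. Next comes the swing about the hinge, which is at x −10.15 cm, z +8.25 cm in the tool frame; 0.05 rad per row gives a shift of (−0.425, 0, −0.497).

```bash
python3 -m handwheel '[[[0,0,-0.15,0,0,0],[0,0,0,0,0,0],[0,0,0,0,0,0]]]' 0.1 50
python3 -m handwheel '[[[-0.425,0,-0.497,0,0.05,0],[-0.425,0,-0.497,0,0.05,0],[-0.425,0,-0.497,0,0.05,0],[0,0,0,0,0,0]]]'
python3 - <<'E'
from h import *
o=get_obs();print(o['joint_positions'],o['ft_torque'])
E
```

```text
t: 8.75
eef_pos: [0.6353, 0.0346, 0.1485]
tool_rot: [[0.992, -0.13, 0.002], [-0.13, -0.992, 0.0], [0.002, -0.0, -1.0]]
wrist_force: [-2.7, -1.6, 8.0]
opening: 0.232
finger_force: 50.0
t: 9.15
eef_pos: [0.6221, 0.0362, 0.1619]
tool_rot: [[0.98, -0.129, 0.153], [-0.128, -0.992, -0.02], [0.154, -0.0, -0.988]]
wrist_force: [3.6, -2.9, -1.3]
opening: 0.232
finger_force: 50.0
[-0.0238103   0.15175178  1.40962466 -0.01645167  1.42646025  1.6779287 ] [-0.62075577 -0.72188749 -0.12859323]
```

```bash
python3 -m handwheel '[[[-0.425,0,-0.497,0,0.05,0],[-0.425,0,-0.497,0,0.05,0],[-0.425,0,-0.497,0,0.05,0],[-0.425,0,-0.497,0,0.05,0],[0,0,0,0,0,0]]]'
python3 -m handwheel '[[[-0.425,0,-0.497,0,0.05,0],[-0.425,0,-0.497,0,0.05,0],[-0.425,0,-0.497,0,0.05,0],[0,0,0,0,0,0]]]'
python3 - <<'E'
from h import *
o=get_obs();R=np.array(o['tool_rot']);print(o['joint_positions'].round(3),o['ft_torque'].round(2),'tool force',(R.T@o['wrist_force']).round(1),'tilt',np.degrees(np.arctan2(R[2,0],-R[2,2])))
# hinge expected in tool frame
print((R.T@(np.array([.5343,.0475,.066])-o['eef_pos'])*1000).round(1))
E
```

```text
t: 9.65
eef_pos: [0.6016, 0.0389, 0.1777]
tool_rot: [[0.93, -0.13, 0.344], [-0.122, -0.992, -0.045], [0.347, -0.0, -0.938]]
wrist_force: [3.4, -3.9, 0.3]
opening: 0.232
finger_force: 50.0
t: 10.05
eef_pos: [0.5845, 0.041, 0.1867]
tool_rot: [[0.869, -0.13, 0.478], [-0.113, -0.992, -0.063], [0.482, 0.0, -0.876]]
wrist_force: [3.5, -3.3, 3.3]
opening: 0.231
finger_force: 50.0
[ 0.014 -0.172  1.758 -0.08   1.058  1.736] [-0.74 -0.76 -0.36] tool force [ 5.   2.8 -1. ] tilt 28.847041675891195
[-1.026e+02  1.000e-01  8.130e+01]
```

```bash
python3 -m handwheel '[[[-0.425,0,-0.497,0,0.05,0],[-0.425,0,-0.497,0,0.05,0],[-0.425,0,-0.497,0,0.05,0],[0,0,0,0,0,0]]]'
python3 -m handwheel '[[[-0.425,0,-0.497,0,0.05,0],[-0.34,0,-0.398,0,0.04,0],[0,0,0,0,0,0],[0,0,0,0,0,0],[0,0,0,0,0,0]]]'
python3 - <<'E'
from h import *
o=get_obs();R=np.array(o['tool_rot']);print(o['joint_positions'].round(3),'tool force',(R.T@o['wrist_force']).round(1),'tilt',np.degrees(np.arctan2(R[2,0],-R[2,2])))
H=np.array([.5343,.0475,.066]);print((R.T@(H-o['eef_pos'])*1000).round(1))
s=snap('side','s2.png')
yw=np.radians(-7.35);X=np.array([np.cos(yw),np.sin(yw),0]);Y=np.array([-X[1],X[0],0]);Z=np.array([0,0,1.])
for a in(34,37,40,43):
  t=np.radians(a);L=np.cos(t)*X+np.sin(t)*Z
  print(a,[((proj('s2',H+L*.172+Y*k)-[240,120])*5).round(0).tolist() for k in(.103,-.103)],((proj('s2',H+Y*.103)-[240,120])*5).round(0))
cv2.imwrite('pics/s2c.png',cv2.resize(s['image'][120:240,240:360,::-1],None,fx=5,fy=5,interpolation=cv2.INTER_CUBIC))
E
```

```text
t: 10.45
eef_pos: [0.5661, 0.0434, 0.1932]
tool_rot: [[0.787, -0.13, 0.603], [-0.103, -0.992, -0.079], [0.608, 0.0, -0.794]]
wrist_force: [2.8, -3.5, 2.7]
opening: 0.232
finger_force: 50.0
t: 10.95
eef_pos: [0.5552, 0.0449, 0.1954]
tool_rot: [[0.731, -0.13, 0.67], [-0.096, -0.991, -0.088], [0.676, -0.0, -0.737]]
wrist_force: [1.8, -4.6, 5.8]
opening: 0.23
finger_force: 50.0
[ 0.056 -0.378  1.992 -0.175  0.802  1.832] tool force [ 5.6  4.3 -2.7] tilt 42.536619312727346
[-103.     0.2   81.1]
34 [[148.0, 381.0], [256.0, 169.0]] [391. 539.]
37 [[156.0, 373.0], [263.0, 161.0]] [391. 539.]
40 [[164.0, 365.0], [271.0, 154.0]] [391. 539.]
43 [[173.0, 358.0], [279.0, 146.0]] [391. 539.]
```

View pics/s2c.png

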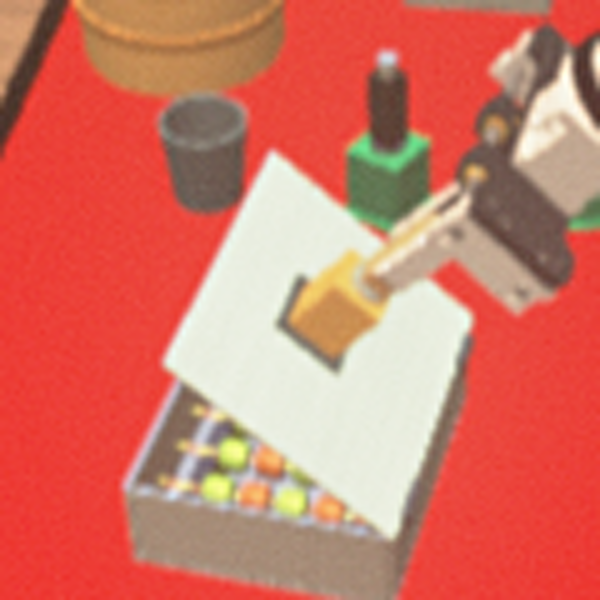

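The lid's free corners are at crop (164,367) and (272,150), against a prediction of (164,365) and (271,154) for 40°. The collar sits on the socket mouth. I'll hold a moment, then hand in.

```bash
python3 -m handwheel '[[[0,0,0,0,0,0],[0,0,0,0,0,0],[0,0,0,0,0,0],[0,0,0,0,0,0],[0,0,0,0,0,0]]]'
python3 -m handwheel '[[[0,0,0,0,0,0],[0,0,0,0,0,0],[0,0,0,0,0,0],[0,0,0,0,0,0],[0,0,0,0,0,0]]]' && python3 -c "from cell import *; print(job_done())"
```

```text
t: 11.5
eef_pos: [0.5553, 0.0449, 0.1954]
tool_rot: [[0.73, -0.13, 0.67], [-0.096, -0.991, -0.088], [0.676, -0.0, -0.737]]
wrist_force: [1.8, -4.2, 5.8]
opening: 0.233
finger_force: 50.0
t: 12.0
eef_pos: [0.5553, 0.0449, 0.1955]
tool_rot: [[0.73, -0.13, 0.67], [-0.096, -0.991, -0.088], [0.676, -0.0, -0.737]]
wrist_force: [2.3, -5.0, 6.4]
opening: 0.233
finger_force: 50.0
the job is handed in; nothing more can be done
None
```

I pushed the handle fully home in the lid's socket and swung the lid to about 40° from shut, measured from the side camera; the arm was still holding it steady when I handed the job in at 12.0 s.

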